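# Load the hardness test nest and sort the waiting specimens

### The arm

A 6-joint arm with a two-finger parallel gripper is mounted at the origin on the work surface. World frame = base frame: x ahead of the robot, y to its left, z up, the work surface at z = 0. Lengths are in m, angles in degrees, forces in N, time in s.
With the tool pointing down it reaches from about 0.4 to 0.825 m from the base axis. Payload 7 kg.
Tool frame: the origin (TCP) lies midway between the tips of the shut fingers; the grasp point (between the pads) lies 19 mm behind it; z points along the fingers, y is the line along which they close (so a half turn about z gives the same grasp; the last joint's range is limited). The gripper opens to 88 mm and grips with 3 to 60 N. Pads are 19 mm wide; open, the fingers measure 130 mm over their backs; the gripper's body (78 mm by 193 mm) begins 47 mm behind the grasp point.
Start: joints at [-53.566, 20.546, 0.682, 0, -70.136, -16.507], TCP at [0.23, -0.635, 0.227] pointing down, gripper open.
Joint ranges: [-176.03, 176.03], [-82.01, 121.73], [-58.28, 71.71], [-173.87, 95.51], [-174.79, -0.11], [-173.66, 173.66]. Speed limits (degrees/s): [136.94, 136.94, 172.46, 180, 180, 180].

### API

Orientations are given as [roll, pitch, yaw] about the fixed x, y, z axes, in that order (R = Rz(yaw) Ry(pitch) Rx(roll)).
In Python, from plant import ctrl gives the robot as it stands. The module is installed in compiled form; this text tells all that it offers.
- The arm moves only by the tool send_rows, never from a script. Its argument "plan" is a list that holds one entry, the list of rows, each a list of 6 numbers: the shift along the tool's x, y, z in cm, then the turn, a rotation vector about the tool's x, y, z in degrees. A call has 1 to 8 rows; each row is the pose to reach, as a shift and turn from the pose commanded when the call began, along the tool's axes at that moment; what a row does not reach only later rows make up. A row lasts 1/12 s, in which the tool goes at most 41.7 mm and 7.16 degrees, less where a joint would pass 70% of its speed; a pose out of reach is approached as far as the arm can. A call with a gripper value outside its range is refused whole. "fingers" is the opening, from 0 (shut) to 1 (fully open), set as the call begins (left out, the last holds). The fingers move at their own pace and stop on an object; the grip force is fixed at half the most. Time passes only in rows, so rows that repeat a pose let the fingers close. It gives the time, the measured TCP pose, the force, the opening and the grip force at its end, in the units of the state.
- ctrl.get_obs(): the state, without advancing time (a new reading comes with each control period).
- ctrl.snapshot(name): name is "side" or "top" or "wrist"; returns a dict with "img" (420x560x3 uint8, red, green, blue), "K" (3x3 intrinsics, pixels), "k1" (the pictures are not rectified: a ray, as slopes to the right and down, at radius r is drawn at 1 + k1 r^2 times it, then the intrinsics apply), "pose" (4x4, takes a point from camera to world coordinates). Camera axes: x right, y down, z forward; pixel columns grow to the right and rows downward; lengths in m; the calibration is good to about 2 mm. A picture is of the moment at which its call begins. There is no depth.
- ctrl.close_job(): hands the job in; it is judged then, once.
The state is a dict: "clock": time; "joint_pos": joint angles; "qvel": joint speeds; "tau": joint torques, N m; "tool_pos": TCP position; "orientation": TCP orientation; "force": force on the tool from outside, world axes, zero at the start; "moment": the same for the moment, N m; "opening": finger opening in m; "gripper_force": force on a finger pad.
Only numpy, scipy, OpenCV 4.12 (cv2) and the standard library are available. Lean on these libraries where they do the work, as an engineer would, in place of code of your own. Each camera call takes 0.05 s, during which the arm holds its last target. There are 200 camera calls.

### The job

Get the round resin-mounted specimens ready for hardness testing: first press the black one straight down into the yellow-mouthed snap nest until it clicks fully home, and only then stand the red, green and blue ones upright in the tray of their own colour, flat on its floor. Set everything down gently without dropping or tipping it, let go, and leave the two square steel reference blocks where they lie.

Things in the scene. Friction and masses are not known exactly. Their poses are not given: they have to be found in the camera images.
- black_mount: Specimen, upright cylinder 32 mm dia x 42 mm: lower 16 mm bare aluminium carrier with V groove (8 mm above underside, 2.3 mm deep) and chamfered foot (27.6 mm across); upper 26 mm black resin (grip here) with a polished steel square on top. 60 to 130 g, loose, standing on the table. Origin: centre of underside; z up; yaw means nothing.
- red_mount: Specimen, upright cylinder 32 mm dia x 42 mm: lower 16 mm bare aluminium carrier with V groove (8 mm above underside, 2.3 mm deep) and chamfered foot (27.6 mm across); upper 26 mm red resin (grip here) with a polished steel square on top. 60 to 130 g, loose, standing on the table. Origin: centre of underside; z up; yaw means nothing.
- green_mount: Specimen, upright cylinder 32 mm dia x 42 mm: lower 16 mm bare aluminium carrier with V groove (8 mm above underside, 2.3 mm deep) and chamfered foot (27.6 mm across); upper 26 mm green resin (grip here) with a polished steel square on top. 60 to 130 g, loose, standing on the table. Origin: centre of underside; z up; yaw means nothing.
- blue_mount: Specimen, upright cylinder 32 mm dia x 42 mm: lower 16 mm bare aluminium carrier with V groove (8 mm above underside, 2.3 mm deep) and chamfered foot (27.6 mm across); upper 26 mm blue resin (grip here) with a polished steel square on top. 60 to 130 g, loose, standing on the table. Origin: centre of underside; z up; yaw means nothing.
- red_tray: Shallow open tray of red plastic, fixed to the table, 72 mm square, rim 10 mm high and 5 mm thick, inner floor 62 mm square and 4 mm above the table. Origin: centre of the underside, on the table; x and y along its sides, z up.
- green_tray: Shallow open tray of green plastic, fixed to the table, 72 mm square, rim 10 mm high and 5 mm thick, inner floor 62 mm square and 4 mm above the table. Origin: centre of the underside, on the table; x and y along its sides, z up.
- blue_tray: Shallow open tray of blue plastic, fixed to the table, 72 mm square, rim 10 mm high and 5 mm thick, inner floor 62 mm square and 4 mm above the table. Origin: centre of the underside, on the table; x and y along its sides, z up.
- nest: Snap nest, fixed: 86 mm steel base, yellow funnel 50 mm wide at 25 mm up, narrowing to a 36 mm bore at 18 mm; bore floor 10 mm above table. 3 brass spring balls 18 mm up: a mount meets them with its underside near 17 mm, push peaks at about 6 to 10 N, drops as they snap in its groove, underside on floor. Grip over 18 mm above its underside. Origin: on table, on axis.
- block_a: Square hardness reference block of bare steel, 48 x 48 x 14 mm, 250 g, lying loose among the mounts; not part of the job. Origin: centre of the underside; x and y along its sides.
- block_b: Square hardness reference block of bare steel, 48 x 48 x 14 mm, 250 g, lying loose among the mounts; not part of the job. Origin: centre of the underside; x and y along its sides.

How it is judged:
By the outcome, as a careful person would: the job done as asked, in the order asked, and still so for the second after the job is handed in, with the robot touching nothing.
It also fails if it takes over 102 s, if anything falls off the work surface, if the arm or the gripper's body presses on something with over 40 N, if the wrist force passes 120 N, or if a joint passes its speed limit or range.

## Working session

There is one attempt and no reset: what is moved stays moved. The work goes in short steps, Python scripts to look and compute and a tool call to move; the robot and the scene stay as the last step left them, time stands still between calls to the robot, and variables do not carry over. Pictures are saved under pics/ and viewed, at most 14 in all, crops included, and the job is handed in when it is done.

Besides the shell and the picture viewer there is one more tool, called after "Emit:" as a command line: name --argument value ..., lists and objects as JSON in quotes. send_rows: Moves the arm, as the interface text tells. Its arguments: {"type":"object","properties":{"plan":{"type":"array","items":{"type":"array","items":{"type":"array","items":{"type":"number"}}}},"fingers":{"type":"number"}},"required":["plan"]}

```bash
mkdir -p pics; cat > h.py <<'E'
import numpy as np, cv2
from plant import ctrl
def snap(n,f=None):
    s=ctrl.snapshot(n)
    if f: cv2.imwrite('pics/'+f,s['img'][:,:,::-1])
    return s
def ray(s,u,v):
    K=s['K'];d=np.array([(u-K[0,2])/K[0,0],(v-K[1,2])/K[1,1]]);p=d.copy()
    for _ in range(30): p=d/(1+s['k1']*(p@p))
    P=np.array(s['pose']); return P[:3,3],P[:3,:3]@np.array([p[0],p[1],1.])
def onplane(s,u,v,z):
    o,d=ray(s,u,v); return o+d*(z-o[2])/d[2]
E
python3 - <<'E'
from h import *
for n in('top','side'):
    s=snap(n,n+'0.png');print(n,s['K'],s['k1'],s['pose'])
print(ctrl.get_obs())
E
```

```text
top [[418.87816643   0.         281.89740552]
 [  0.         418.87816643 213.19256377]
 [  0.           0.           1.        ]] -0.10214438785989714 [[-0.0200625  -0.98839895  0.15054903  0.37527084]
 [-0.99971011  0.02183682  0.01014158  0.01150525]
 [-0.01331144 -0.15030193 -0.98855052  1.06363188]
 [ 0.          0.          0.          1.        ]]
side [[386.39899919   0.         279.74266971]
 [  0.         386.39899919 205.66720713]
 [  0.           0.           1.        ]] 0.0015027636509311422 [[-0.97809689 -0.16946954  0.12085756  0.47731424]
 [-0.20776184  0.7594029  -0.61655677  0.45439372]
 [ 0.01270801 -0.62816185 -0.77797892  0.62003577]
 [ 0.          0.          0.          1.        ]]
{'clock': 0.1, 'joint_pos': array([-5.35668282e+01,  2.05842320e+01,  6.41334367e-01, -1.62616779e-02,
       -7.01349827e+01, -1.65076495e+01]), 'qvel': array([-0.03123155, -0.07662116,  0.11699563,  0.11066835, -0.06467537,
        0.05935618]), 'tau': array([-9.43532068e-04, -5.84161413e+01,  2.93751866e+01,  7.01546922e+00,
        1.01580354e-02, -8.15697581e-05]), 'tool_pos': array([ 0.22988119, -0.63421395,  0.22577355]), 'orientation': array([ 1.79920985e+02, -7.47297162e-03, -1.60080009e+02]), 'force': array([-0.59745863, -0.30067392, -0.39762433]), 'moment': array([ 0.01494246, -0.0327626 ,  0.01857919]), 'gripper_force': 0.0, 'opening': 0.08766587044277482}
```

View pics/top0.png

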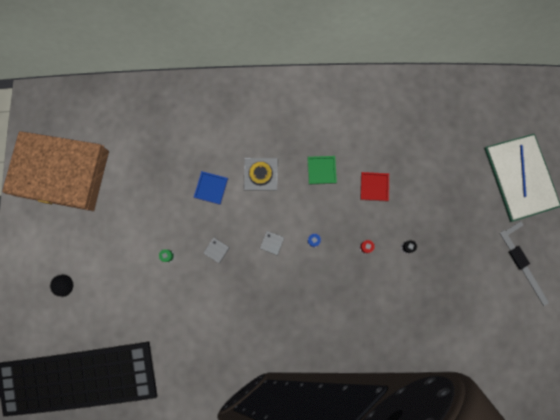

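View pics/side0.png

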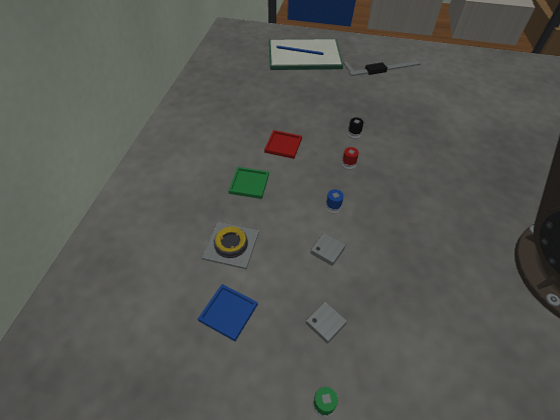

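The top view shows black at (409,246), red (368,246), blue (314,240) and green (166,256). The trays are blue (211,188), green (322,170) and red (375,187), with the nest at (260,174) and the steel blocks at (216,250) and (272,243). The side view shows the same things. Next I measure them in both views.

```bash
cat >> h.py <<'E'
HS={'red':((0,130,60),(8,255,255)),'green':((50,100,40),(80,255,255)),'blue':((105,120,60),(125,255,255)),'yellow':((20,140,80),(32,255,255)),'black':((0,0,0),(180,255,45))}
def blobs(s,c,amin=40,amax=3000):
    h=cv2.cvtColor(s['img'],cv2.COLOR_RGB2HSV);m=cv2.inRange(h,*map(np.array,HS[c]))
    cs,_=cv2.findContours(m,cv2.RETR_EXTERNAL,cv2.CHAIN_APPROX_NONE)
    return h,[k for k in cs if amin<=cv2.contourArea(k)<=amax]
def cen(k):
    M=cv2.moments(k);return M['m10']/M['m00'],M['m01']/M['m00']
def top_sq(s,h,k):
    m=np.zeros(h.shape[:2],np.uint8);cv2.drawContours(m,[k],-1,255,-1)
    v=(h[:,:,1]<90)&(h[:,:,2]>100)&(m>0);y,x=np.nonzero(v)
    return (x.mean(),y.mean(),len(x)) if len(x) else (0,0,0)
E
python3 - <<'E'
from h import *
np.set_printoptions(precision=4,suppress=True)
for n in('top','side'):
    s=snap(n)
    for c in HS:
        h,bs=blobs(s,c)
        for k in bs:
            u,v=cen(k);a=cv2.contourArea(k)
            if c!='yellow' and a<450:
                q=top_sq(s,h,k);print(n,c,'mount',np.round([u,v,a],1),'sq',np.round(q,1),onplane(s,q[0],q[1],.042)[:2],'blob@.029',onplane(s,u,v,.031)[:2])
            elif c=='yellow': 
                e=cv2.fitEllipse(k);print(n,c,a,e,onplane(s,*e[0],.025)[:2])
            else:
                r=cv2.minAreaRect(k);B=np.array([onplane(s,*p,.01)[:2] for p in cv2.boxPoints(r)])
                ap=cv2.approxPolyDP(k,6,True)[:,0];A=np.array([onplane(s,*map(float,p),.01)[:2] for p in ap])
                print(n,c,'tray',a,'cen',onplane(s,u,v,.009)[:2],'sides',np.linalg.norm(np.roll(A,1,0)-A,axis=1),A.mean(0),np.degrees(np.arctan2(*(A[1]-A[0])[::-1])))
    # steel blocks
    b=s['img'];box=((200,235,230,265),(260,230,286,258)) if n=='top' else ((305,232,350,268),(300,300,350,345))
    for x0,y0,x1,y1 in box:
        m=(cv2.cvtColor(b,cv2.COLOR_RGB2GRAY)[y0:y1,x0:x1]>115).astype(np.uint8)
        cs,_=cv2.findContours(m,cv2.RETR_EXTERNAL,cv2.CHAIN_APPROX_NONE);k=max(cs,key=cv2.contourArea)+np.array([x0,y0])
        P=np.array([onplane(s,*p,.014)[:2] for p in cv2.boxPoints(cv2.minAreaRect(k))])
        print(n,'block',cv2.contourArea(k),P.mean(0),np.linalg.norm(np.roll(P,1,0)-P,axis=1),np.degrees(np.arctan2(*(P[1]-P[0])[::-1])))
E
```

```text
top red mount [367.2 246.1 116.5] sq [368. 246.  21.] [ 0.4451 -0.1868] blob@.029 [ 0.4457 -0.1869]
top red tray 714.0 cen [ 0.6015 -0.218 ] sides [0.0679 0.0687 0.0672 0.0687] [ 0.6015 -0.2177] 174.90220528905365
top green mount [165.5 255.3 110.5] sq [164.3 255.1  24. ] [0.4329 0.3135] blob@.029 [0.4331 0.3138]
top green tray 675.5 cen [ 0.6483 -0.0829] sides [0.0678 0.0694 0.0645 0.0694] [ 0.648  -0.0831] -177.50925902365736
top blue mount [313.8 239.6 103. ] sq [314.  239.5  18. ] [ 0.4641 -0.0551] blob@.029 [ 0.4647 -0.0554]
top blue tray 689.5 cen [0.6076 0.2061] sides [0.0679 0.0656 0.068  0.0677] [0.6078 0.2068] 164.52997558363623
top yellow 323.0 ((260.004150390625, 172.20169067382812), (20.132619857788086, 20.53406524658203), 74.70682525634766) [0.6404 0.0759]
top black mount [ 61.4 285.1 342. ] sq [0 0 0] [1.1932 0.8507] blob@.029 [0.3608 0.5836]
top black mount [518.6 257.5 216.5] sq [0 0 0] [1.1932 0.8507] blob@.029 [ 0.4062 -0.5734]
top black mount [409.1 246.3 105.5] sq [410.6 246.   16. ] [ 0.4425 -0.2922] blob@.029 [ 0.4426 -0.2917]
top block 321.0 [0.4459 0.1918] [0
[... 1439 characters left out ...]
[ 0.0442 -0.0922] sides [0.4446 0.3304 0.0253 0.0861 0.0333 0.0348] [ 0.0599 -0.0631] 69.71313608560142
side black mount [355.6 125.3 169. ] sq [356.6 121.2   5. ] [ 0.4441 -0.2919] blob@.029 [ 0.4445 -0.2904]
side black mount [306.8  67.3 133.5] sq [0 0 0] [ 1.6484 -0.6552] blob@.029 [ 0.598  -0.5089]
side black mount [375.8  68.2 165. ] sq [0 0 0] [ 1.6484 -0.6552] blob@.029 [ 0.411  -0.5479]
side black mount [547.7  30.1 380. ] sq [0 0 0] [ 1.6484 -0.6552] blob@.029 [-0.1065 -0.8906]
side black mount [272.  11. 132.] sq [0 0 0] [ 1.6484 -0.6552] blob@.029 [ 0.7653 -0.8143]Traceback (most recent call last):
  File "<stdin>", line 21, in <module>
ValueError: max() iterable argument is empty
```

Both views agree to about 2–4 mm, and the sizes and heights are plausible. I'm moving towards the black mount and squaring the tool to the world axes, then I'll refine with the wrist camera.

Emit:
send_rows --plan '[[[-2, 1.5, 0, 0, 0, 3], [-5, 4, 0, 0, 0, 6], [-8.5, 6.7, 0, 0, 0, 10], [-12, 9.4, 0, 0, 0, 14], [-15.5, 12.2, 0, 0, 0, 18], [-19, 14.9, 0, 0, 0, 20], [-22, 17.3, 0, 0, 0, 20], [-24, 18.8, 0, 0, 0, 20]]]' --fingers 0.8

```text
clock: 0.87
tool_pos: [0.3925, -0.3736, 0.2267]
orientation: [180.0, 0.0, 179.9]
force: [1.2, -0.6, -0.7]
opening: 0.0702
gripper_force: 0.0
```

```bash
python3 - <<'E'
from h import *
s=snap('wrist','w1.png');print(s['K'],s['k1'],s['pose']);o=ctrl.get_obs();print(o['tool_pos'],o['orientation'],o['clock'])
E
```

```text
[[296.50169523   0.         275.45740563]
 [  0.         296.50169523 207.66047633]
 [  0.           0.           1.        ]] 0.021481015869612236 [[ 1.14851807e-03  9.65485275e-01  2.60455112e-01  3.22062399e-01]
 [ 9.99999340e-01 -1.10142009e-03 -3.26783529e-04 -3.74135295e-01]
 [-2.86341931e-05  2.60455315e-01 -9.65485903e-01  3.83861070e-01]
 [ 0.00000000e+00  0.00000000e+00  0.00000000e+00  1.00000000e+00]]
[ 0.39470052 -0.37084949  0.22687228] [ 1.7996359e+02  1.0315739e-01 -1.7995276e+02] 0.9167
```

View pics/w1.png

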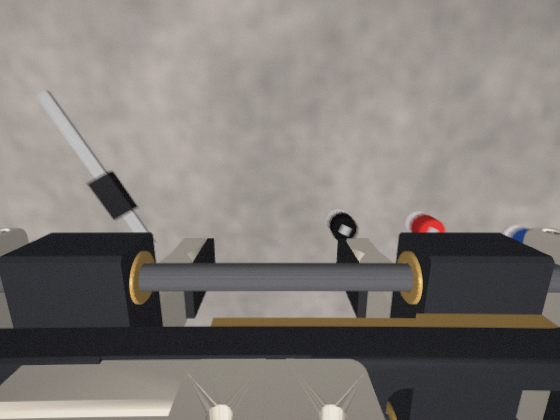

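The wrist view shows the black mount's steel square at about (345,230) and red's at (430,230). The camera looks ahead in +x.

```bash
cat >> h.py <<'E'
def sq(s,x0,y0,x1,y1,z=.042,thr=150,amin=15):
    im=s['img'][y0:y1,x0:x1];h=cv2.cvtColor(im,cv2.COLOR_RGB2HSV)
    m=((h[:,:,1]<60)&(h[:,:,2]>thr)).astype(np.uint8)
    n,l,st,c=cv2.connectedComponentsWithStats(m)
    return [(st[i,4],np.round(c[i]+[x0,y0],1),np.round(onplane(s,*(c[i]+[x0,y0]),z)[:2],4)) for i in range(1,n) if st[i,4]>=amin]
E
python3 - <<'E'
from h import *
s=snap('wrist');print(s['pose'][:3,3]); print(ctrl.get_obs()['tool_pos'])
for t in(130,150,170):print(t,sq(s,325,205,362,245,thr=t))
h=cv2.cvtColor(s['img'],cv2.COLOR_RGB2HSV)[205:245,325:362]
print(h[10:36:2,10:32:2,2])
# silhouette circle of black resin
m=(h[:,:,2]<70).astype(np.uint8);cs,_=cv2.findContours(m,0,1);k=max(cs,key=cv2.contourArea);print(cv2.minEnclosingCircle(k))
E
```

```text
[ 0.32412004 -0.37161101  0.38392211]
[ 0.39369644 -0.3727768   0.22695496]
130 [(np.int32(624), array([350.5, 220.7]), array([ 0.4331, -0.2808])), (np.int32(73), array([340.7, 226.8]), array([ 0.4409, -0.2921])), (np.int32(133), array([329.4, 238.3]), array([ 0.4558, -0.3051]))]
150 [(np.int32(505), array([350. , 216.5]), array([ 0.4278, -0.2817])), (np.int32(71), array([340.6, 226.9]), array([ 0.441 , -0.2922])), (np.int32(128), array([329.1, 238.2]), array([ 0.4557, -0.3055]))]
170 [(np.int32(180), array([357.2, 217.5]), array([ 0.4291, -0.2729])), (np.int32(32), array([331.4, 209. ]), array([ 0.4185, -0.3045])), (np.int32(63), array([340.7, 226.8]), array([ 0.4409, -0.2921]))]
[[ 13  27  24  19  27  21  26 165 168 173 173]
 [ 24  21  21  26  21  28  33  42 170 169 171]
 [ 27  18  28  26  25  26  25  23 103 173 172]
 [ 28  21  55  31  23  28  22  24  31 169 174]
 [ 27  29 185 174 117  21  25  26  28 104 172]
 [ 18 151 188 189 183 181  57  23  27  68 177]
 [ 41 184 184 186 186 176  24  26  24  72 178]
 [128 191 187 183 183  68  24  19  25 101 174]
 [ 27  51 102 187 164  28  22  21  21 164 172]
 [ 19  24  22  40  40  19  25  22  97 168 167]
 [ 20  19  22  21  23  18  23  85 167 166 163]
 [ 23  22  21  20  27  16 144 166 168 164 165]
 [160 125  26  28  31 165 143 142 144 144 143]]
((14.0, 22.5), 18.33721923828125)
```

Emit:
send_rows --plan '[[[-0.8, 1.4, 1, 0, 0, 0], [-2, 3.4, 3, 0, 0, 0], [-3.3, 5.4, 6, 0, 0, 0], [-4.3, 7.2, 8.5, 0, 0, 0], [-4.8, 8, 10, 0, 0, 0], [-4.8, 8, 10, 0, 0, 0], [-4.8, 8, 10, 0, 0, 0], [-4.8, 8, 10, 0, 0, 0]]]'

```text
clock: 1.63
tool_pos: [0.44, -0.2969, 0.1274]
orientation: [-180.0, 0.0, 179.9]
force: [-0.2, 0.2, -0.3]
opening: 0.0703
gripper_force: 0.0
```

```bash
python3 - <<'E'
from h import *
np.set_printoptions(precision=4,suppress=True)
for i in range(5):
    s=snap('wrist','w2.png' if i==0 else None);o=ctrl.get_obs();print(o['tool_pos'],o['orientation'],s['pose'][:3,3],o['force'])
s=snap('top','t2.png')
E
```

```text
[ 0.4401 -0.297   0.1277] [-179.9578    0.0853  179.9036] [ 0.3696 -0.2973  0.2845] [-0.4369  0.1938  0.0405]
[ 0.4401 -0.297   0.1278] [-179.958     0.1054  179.8854] [ 0.3695 -0.2974  0.2848] [ 0.0754 -0.0701 -0.0733]
[ 0.44   -0.297   0.1277] [-179.9648    0.1065  179.8745] [ 0.3695 -0.2974  0.2848] [-0.2258  0.104  -0.1864]
[ 0.4399 -0.2969  0.1276] [-179.97      0.1015  179.8714] [ 0.3694 -0.2973  0.2847] [-0.2183 -0.3965  0.0362]
[ 0.4398 -0.2968  0.1274] [-179.9756    0.0865  179.8754] [ 0.3693 -0.2972  0.2846] [0.3322 0.0558 0.2834]
```

View pics/w2.png

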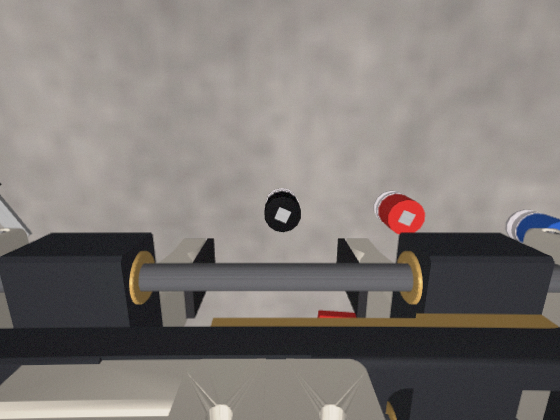

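Black's square is at about (283,215), red's at (407,218). The arm has settled on the commanded pose.

```bash
python3 - <<'E'
from h import *
s=snap('wrist');print(sq(s,270,200,297,227,amin=40),sq(s,390,205,420,230,amin=40))
h=cv2.cvtColor(s['img'],cv2.COLOR_RGB2HSV)
m=np.zeros(h.shape[:2],np.uint8);m[185:233,260:305]=h[185:233,260:305,2]<70
k=max(cv2.findContours(m,0,1)[0],key=cv2.contourArea).reshape(-1,2);print(k.min(0),k.max(0))
for u,v in((k[:,0].min(),213),(k[:,0].max()+1,213),(283,k[:,1].max()+1)):print(onplane(s,float(u),float(v),.042))
E
```

```text
[(np.int32(148), array([282.1, 215. ]), array([ 0.4413, -0.2917]))] [(np.int32(150), array([406.1, 217.7]), array([ 0.4439, -0.1861]))]
[264 192] [300 231]
[ 0.43948472 -0.30705162  0.042     ]
[ 0.43955148 -0.27557454  0.042     ]
[ 0.45664375 -0.29081181  0.042     ]
```

Emit:
send_rows --plan '[[[-0.2, 0.5, 1.5, 0, 0, 0], [-0.2, 0.5, 4, 0, 0, 0], [-0.2, 0.5, 6.5, 0, 0, 0], [-0.2, 0.5, 8.5, 0, 0, 0], [-0.2, 0.5, 10, 0, 0, 0], [-0.2, 0.5, 10.7, 0, 0, 0], [-0.2, 0.5, 10.7, 0, 0, 0], [-0.2, 0.5, 10.7, 0, 0, 0]]]'

```text
clock: 2.65
tool_pos: [0.4419, -0.2913, 0.0199]
orientation: [-180.0, -0.0, 179.9]
force: [0.1, -0.3, 0.3]
opening: 0.0701
gripper_force: 0.0
```

Emit:
send_rows --plan '[[[0, 0, 0, 0, 0, 0], [0, 0, 0, 0, 0, 0], [0, 0, 0, 0, 0, 0], [0, 0, 0, 0, 0, 0], [0, 0, 0, 0, 0, 0], [0, 0, 0, 0, 0, 0], [0, 0, 0, 0, 0, 0], [0, 0, 0, 0, 0, 0]]]' --fingers 0.2

```text
clock: 3.32
tool_pos: [0.4418, -0.2911, 0.0197]
orientation: [-180.0, 0.0, 179.9]
force: [-1.0, 1.3, 3.3]
opening: 0.0313
gripper_force: 30.0
```

Emit:
send_rows --plan '[[[0, 0, -0.4, 0, 0, 0], [0, 0, -1.2, 0, 0, 0], [0, 0, -2.6, 0, 0, 0], [0, 0, -4.4, 0, 0, 0], [0, 0, -6.4, 0, 0, 0], [0, 0, -8.4, 0, 0, 0], [0, 0, -10, 0, 0, 0], [0, 0, -10.7, 0, 0, 0]]]'

```text
clock: 3.98
tool_pos: [0.4428, -0.2915, 0.1295]
orientation: [-179.9, 0.2, 180.0]
force: [0.3, -0.2, -0.9]
opening: 0.0312
gripper_force: 30.0
```

Emit:
send_rows --plan '[[[-0.5, 0.7, 0, 0, 0, 0], [-1.5, 2.2, 0, 0, 0, 0], [-3, 4.5, 0, 0, 0, 0], [-4.8, 7.2, 0, 0, 0, 0], [-6.8, 10.2, 0, 0, 0, 0], [-8.8, 13.2, 0, 0, 0, 0], [-10.8, 16.2, 0, 0, 0, 0], [-12.8, 19.2, 0, 0, 0, 0]]]'

```text
clock: 4.65
tool_pos: [0.5701, -0.0972, 0.1256]
orientation: [180.0, -0.1, 179.9]
force: [0.5, -1.1, -0.5]
opening: 0.0312
gripper_force: 30.0
```

Emit:
send_rows --plan '[[[-2, 3, 0, 0, 0, 0], [-4, 6, 0, 0, 0, 0], [-6, 9, 0, 0, 0, 0], [-8, 12, 0, 0, 0, 0], [-10, 14.8, 0, 0, 0, 0], [-11.5, 17, 0, 0, 0, 0], [-12, 17.8, 0, 0, 0, 0], [-12, 17.8, 0, 0, 0, 0]]]'

```text
clock: 5.32
tool_pos: [0.6905, 0.0811, 0.1245]
orientation: [-180.0, -0.1, -180.0]
force: [-0.2, -0.5, -0.2]
opening: 0.0315
gripper_force: 30.0
```

```bash
python3 - <<'E'
from h import *
np.set_printoptions(precision=4,suppress=True)
for i in range(6): s=snap('wrist')
snap('wrist','w3.png');o=ctrl.get_obs();print(o['clock'],o['tool_pos'],o['orientation'],o['force'],o['opening'])
E
```

```text
5.6667 [0.6898 0.0777 0.1268] [179.9946   0.0054 179.8677] [ 0.0618 -0.1124 -1.1057] 0.03142400968657447
```

View pics/w3.png

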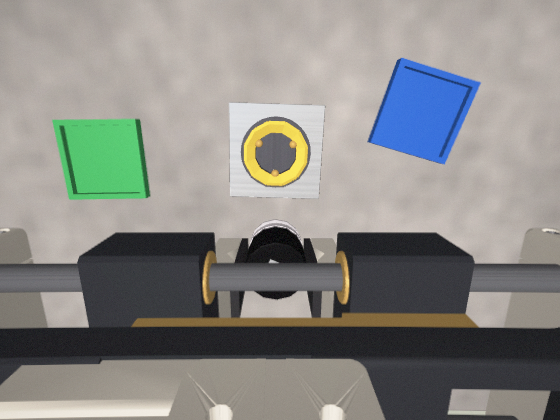

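The wrist view shows the nest mouth around (277,152), the green tray at (103,160), the blue tray at (425,110), and the held mount at (277,260).

```bash
python3 - <<'E'
from h import *
np.set_printoptions(precision=4,suppress=True)
s=snap('wrist');h=cv2.cvtColor(s['img'],cv2.COLOR_RGB2HSV)
def circ(k,z):
    P=np.array([onplane(s,*map(float,p),z)[:2] for p in k.reshape(-1,2)])
    A=np.c_[2*P,np.ones(len(P))];x=np.linalg.lstsq(A,(P**2).sum(1),rcond=None)[0];return x[:2],np.sqrt(x[2]+x[:2]@x[:2])
m=cv2.inRange(h,np.array((20,120,60)),np.array((34,255,255)));m[230:]=0
cs,hi=cv2.findContours(m,cv2.RETR_CCOMP,cv2.CHAIN_APPROX_NONE)
for k,q in zip(cs,hi[0]):
    if cv2.contourArea(k)>300: print('outer' if q[3]<0 else 'hole',circ(k,.025 if q[3]<0 else .018))
for c in('green','blue'):
    m=cv2.inRange(h,*map(np.array,HS[c]));m[230:]=0
    k=max(cv2.findContours(m,0,1)[0],key=cv2.contourArea);ap=cv2.approxPolyDP(k,8,True)[:,0]
    A=np.array([onplane(s,*map(float,p),.01)[:2] for p in ap]);print(c,A.mean(0),np.linalg.norm(np.roll(A,1,0)-A,axis=1))
# base plate
g=s['img'][95:205,220:335].min(2)>185
# held mount columns
for v in(224,228,232,236,245,255):
    r=s['img'][v,235:320].astype(int).mean(1);print(v,r[::3].astype(int))
E
```

```text
outer (array([0.6408, 0.0769]), np.float64(0.027355359708507644))
hole (array([0.6412, 0.077 ]), np.float64(0.018363818559802042))
green [ 0.6473 -0.0801] [0.0737 0.0701 0.0748 0.0685]
blue [0.6075 0.2057] [0.0712 0.0706 0.0734 0.0707]
224 [185 183 179 178 178 175 178 178 181 224 224 168 150 151 146 146 157 204
 195 180 180 183 182 180 182 183 183 185 186]
228 [184 181 180 177 178 174 175 192 204 155 155  87  17   9  14  10  62  77
 134 183 172 181 182 180 179 180 184 183 184]
232 [179 179 177 180 178 178 165 160 114  11  18   2  14  13  18  14  12  10
  16 139 131 185 183 181 182 182 185 183 183]
236 [174 175 175 177 178 182 149  16  17  12  14  18  18  17  11  17  14  17
  18  15   8 187 185 186 185 185 186 184 184]
245 [153 141  34  30  37  36  14   9  18  25  36  30  29  29  25  27  28  28
  23  16  17  11  24  32  33  29 148 148 148]
255 [143  28  24  28  11  20  25  20  22  15  19  23  25  19  27  20  25  22
  24  26  26  21  17  11  31  33  26 175 193]
```

Nest centre is (0.641, 0.077), with fitted radii of 27 and 18.4 mm against a nominal 25 and 18. I'm moving over it and lowering to just above the mouth.

Emit:
send_rows --plan '[[[0.6, 0, 0, 0, 0, 0], [1.8, 0, 0.4, 0, 0, 0], [3.2, 0, 1.4, 0, 0, 0], [4.3, -0.1, 2.8, 0, 0, 0], [4.8, -0.1, 4.5, 0, 0, 0], [4.85, -0.1, 6, 0, 0, 0], [4.85, -0.1, 7, 0, 0, 0], [4.85, -0.1, 7.2, 0, 0, 0]]]'

```text
clock: 6.38
tool_pos: [0.6403, 0.0771, 0.0529]
orientation: [-180.0, -0.1, 179.9]
force: [0.1, -0.7, -0.3]
opening: 0.0313
gripper_force: 30.0
```

```bash
python3 - <<'E'
from h import *
np.set_printoptions(precision=4,suppress=True)
for i in range(6): s=snap('side')
s=snap('side');cv2.imwrite('pics/s3.png',cv2.resize(s['img'][190:290,160:300,::-1],None,fx=5,fy=5,interpolation=2));o=ctrl.get_obs();print(o['clock'],o['tool_pos'],o['orientation'],o['force'],o['opening'])
E
```

```text
6.7333 [0.6423 0.0778 0.0554] [179.9722   0.0774 179.9261] [-0.6024  0.6299 -0.1315] 0.03174006142607425
```

View pics/s3.png

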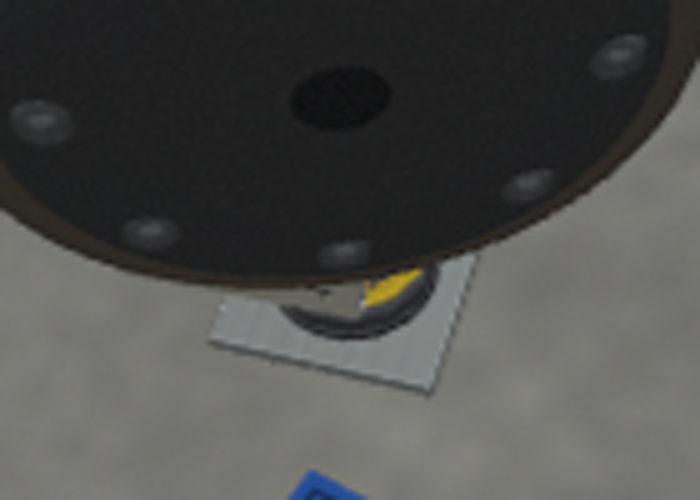

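The arm hides the nest in the side view, so I'll descend slowly and go by the force readings.

Emit:
send_rows --plan '[[[0.05, -0.05, 0.2, 0, 0, 0], [0.05, -0.05, 0.4, 0, 0, 0], [0.05, -0.05, 0.6, 0, 0, 0], [0.05, -0.05, 0.8, 0, 0, 0], [0.05, -0.05, 1.0, 0, 0, 0], [0.05, -0.05, 1.2, 0, 0, 0], [0.05, -0.05, 1.4, 0, 0, 0], [0.05, -0.05, 1.5, 0, 0, 0]]]'

```text
clock: 7.4
tool_pos: [0.641, 0.0771, 0.0391]
orientation: [-180.0, -0.0, 179.9]
force: [0.6, 0.0, 0.1]
opening: 0.0316
gripper_force: 30.0
```

Emit:
send_rows --plan '[[[0, 0, 0.1, 0, 0, 0], [0, 0, 0.2, 0, 0, 0], [0, 0, 0.3, 0, 0, 0], [0, 0, 0.35, 0, 0, 0], [0, 0, 0.4, 0, 0, 0], [0, 0, 0.4, 0, 0, 0]]]'

```text
clock: 7.9
tool_pos: [0.642, 0.0773, 0.0367]
orientation: [180.0, 0.1, 180.0]
force: [-1.2, 0.8, 6.7]
opening: 0.0314
gripper_force: 30.0
```

Emit:
send_rows --plan '[[[0, 0, 0.1, 0, 0, 0], [0, 0, 0.2, 0, 0, 0], [0, 0, 0.2, 0, 0, 0]]]'

```text
clock: 8.15
tool_pos: [0.6418, 0.0773, 0.0341]
orientation: [180.0, 0.1, 179.9]
force: [1.2, 0.6, 0.5]
opening: 0.0316
gripper_force: 30.0
```

Emit:
send_rows --plan '[[[0, 0, 0.1, 0, 0, 0], [0, 0, 0.2, 0, 0, 0], [0, 0, 0.2, 0, 0, 0]]]'

```text
clock: 8.4
tool_pos: [0.641, 0.0773, 0.0309]
orientation: [180.0, -0.0, 179.9]
force: [0.9, 0.7, -4.9]
opening: 0.0314
gripper_force: 30.0
```

Emit:
send_rows --plan '[[[0, 0, 0.1, 0, 0, 0], [0, 0, 0.2, 0, 0, 0], [0, 0, 0.2, 0, 0, 0], [0, 0, 0.2, 0, 0, 0]]]'

```text
clock: 8.73
tool_pos: [0.6411, 0.0771, 0.0298]
orientation: [-180.0, -0.0, 179.9]
force: [-0.0, -0.0, 3.0]
opening: 0.031
gripper_force: 30.0
```

Emit:
send_rows --plan '[[[0, 0, 0.1, 0, 0, 0], [0, 0, 0.15, 0, 0, 0], [0, 0, 0.15, 0, 0, 0], [0, 0, 0.15, 0, 0, 0]]]'

```text
clock: 9.07
tool_pos: [0.6413, 0.0771, 0.0297]
orientation: [-180.0, 0.0, 180.0]
force: [-5.4, -0.0, 13.6]
opening: 0.0318
gripper_force: 30.0
```

It is home: the push peaked near 7 N, dropped, and the mount then met firm floor contact at TCP 29.7 mm, which is an underside of 10 mm. I'll relax the push and release.

Emit:
send_rows --plan '[[[0, 0, -0.1, 0, 0, 0], [0, 0, -0.15, 0, 0, 0], [0, 0, -0.15, 0, 0, 0]]]'

```text
clock: 9.32
tool_pos: [0.6412, 0.0771, 0.0298]
orientation: [-180.0, 0.0, 179.9]
force: [-1.0, 0.9, 5.4]
opening: 0.0318
gripper_force: 30.0
```

Emit:
send_rows --plan '[[[0, 0, 0, 0, 0, 0], [0, 0, 0, 0, 0, 0], [0, 0, 0, 0, 0, 0], [0, 0, 0, 0, 0, 0], [0, 0, 0, 0, 0, 0], [0, 0, 0, 0, 0, 0], [0, 0, 0, 0, 0, 0]]]' --fingers 0.7

```text
clock: 9.9
tool_pos: [0.6411, 0.0771, 0.0294]
orientation: [-180.0, -0.0, 179.9]
force: [0.2, -0.7, 0.1]
opening: 0.0607
gripper_force: 0.0
```

Emit:
send_rows --plan '[[[0, 0, -0.5, 0, 0, 0], [0, 0, -2, 0, 0, 0], [0, 0, -4, 0, 0, 0], [0, 0, -6.5, 0, 0, 0], [0, 0, -8.5, 0, 0, 0], [0, 0, -9.8, 0, 0, 0], [0, 0, -9.8, 0, 0, 0]]]'

```text
clock: 10.48
tool_pos: [0.6431, 0.0777, 0.1318]
orientation: [179.9, 0.3, 180.0]
force: [-0.2, 0.1, -0.1]
opening: 0.0612
gripper_force: 0.0
```

Emit:
send_rows --plan '[[[1, 1.2, 0, 0, 0, 0], [3.5, 4.3, 0, 0, 0, 0], [6, 7.5, 0, 0, 0, 0], [8.5, 10.6, 0, 0, 0, 0], [11, 13.7, 0, 0, 0, 0], [13.5, 16.8, 0, 0, 0, 0], [16, 20, 0, 0, 0, 0], [17.5, 22, 0, 0, 0, 0]]]'

```text
clock: 11.15
tool_pos: [0.4635, 0.2994, 0.1271]
orientation: [-180.0, -0.0, -180.0]
force: [0.1, 0.4, -0.4]
opening: 0.0616
gripper_force: 0.0
```

Emit:
send_rows --plan '[[[1.2, 1.3, 0, 0, 0, 0], [1.6, 1.6, 0, 0, 0, 0], [1.6, 1.6, 0, 0, 0, 0], [1.6, 1.6, 0, 0, 0, 0]]]'

```text
clock: 11.48
tool_pos: [0.45, 0.3131, 0.1272]
orientation: [-180.0, -0.0, 180.0]
force: [1.3, -0.1, 0.1]
opening: 0.0615
gripper_force: 0.0
```

```bash
python3 - <<'E'
from h import *
np.set_printoptions(precision=4,suppress=True)
for i in range(6): s=snap('side')
s=snap('side');cv2.imwrite('pics/s4.png',cv2.resize(s['img'][190:290,160:300,::-1],None,fx=5,fy=5,interpolation=2))
s=snap('wrist','w4.png');o=ctrl.get_obs();print(o['clock'],o['tool_pos'],o['orientation'])
h,bs=blobs(s,'green',200,9000)
for k in bs: x,y,w,hh=cv2.boundingRect(k);print(x,y,w,hh,sq(s,x,y,x+w,y+hh,amin=60))
E
```

```text
11.8833 [0.4508 0.3129 0.1275] [-179.996    -0.0032  179.8678]
260 169 37 40 [(np.int32(76), array([263.3, 173.3]), array([0.4166, 0.3022])), (np.int32(77), array([292.7, 173.2]), array([0.4166, 0.3264])), (np.int32(160), array([277.9, 191.2]), array([0.4316, 0.3142])), (np.int32(60), array([263.2, 204.8]), array([0.4434, 0.3018]))]
```

View pics/s4.png

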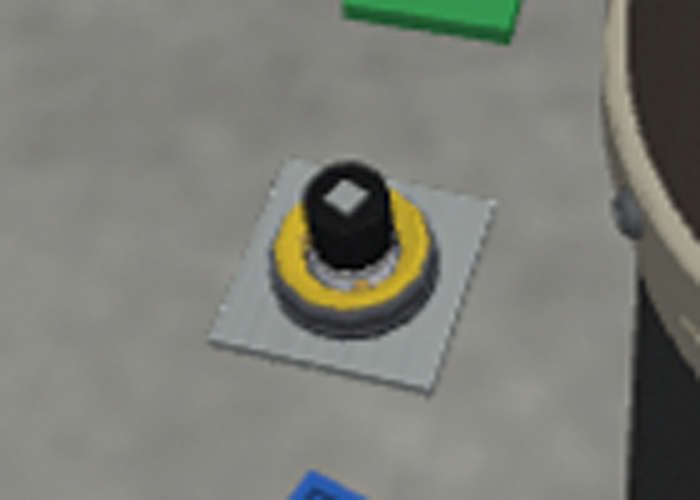

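The black mount sits upright in the nest with its carrier sunk to the rim. The green mount measures (0.432, 0.314), so I'll grasp it.

Emit:
send_rows --plan '[[[0.8, 0.1, 1, 0, 0, 0], [1.6, 0.1, 3, 0, 0, 0], [1.9, 0.1, 5.5, 0, 0, 0], [1.9, 0.1, 8, 0, 0, 0], [1.9, 0.1, 9.8, 0, 0, 0], [1.9, 0.1, 10.7, 0, 0, 0], [1.9, 0.1, 10.7, 0, 0, 0], [1.9, 0.1, 10.7, 0, 0, 0]]]'

```text
clock: 12.55
tool_pos: [0.4317, 0.3144, 0.0207]
orientation: [-180.0, -0.0, 179.9]
force: [-0.0, 0.5, 0.6]
opening: 0.0614
gripper_force: 0.0
```

Emit:
send_rows --plan '[[[0, 0, 0, 0, 0, 0], [0, 0, 0, 0, 0, 0], [0, 0, 0, 0, 0, 0], [0, 0, 0, 0, 0, 0], [0, 0, 0, 0, 0, 0], [0, 0, 0, 0, 0, 0], [0, 0, 0, 0, 0, 0], [0, 0, 0, 0, 0, 0]]]' --fingers 0.2

```text
clock: 13.22
tool_pos: [0.4316, 0.3147, 0.021]
orientation: [180.0, 0.0, 179.9]
force: [-1.9, -0.3, 5.6]
opening: 0.0313
gripper_force: 30.0
```

Emit:
send_rows --plan '[[[0, 0, -0.4, 0, 0, 0], [0, 0, -1.2, 0, 0, 0], [0, 0, -2.6, 0, 0, 0], [0, 0, -4.4, 0, 0, 0], [0, 0, -6.4, 0, 0, 0], [0, 0, -8.4, 0, 0, 0], [0, 0, -10, 0, 0, 0], [0, 0, -10.7, 0, 0, 0]]]'

```text
clock: 13.88
tool_pos: [0.4321, 0.3152, 0.1303]
orientation: [179.9, 0.1, 179.9]
force: [0.8, 0.2, 0.1]
opening: 0.0312
gripper_force: 30.0
```

Emit:
send_rows --plan '[[[-0.4, -0.7, 0, 0, 0, 0], [-1.2, -2.2, 0, 0, 0, 0], [-2.5, -4.5, 0, 0, 0, 0], [-4, -7.3, 0, 0, 0, 0], [-5.7, -10.4, 0, 0, 0, 0], [-7.4, -13.5, 0, 0, 0, 0], [-9.1, -16.6, 0, 0, 0, 0], [-10.8, -19.7, 0, 0, 0, 0]]]'

```text
clock: 14.55
tool_pos: [0.539, 0.1149, 0.1262]
orientation: [-180.0, -0.1, 179.9]
force: [0.1, 0.0, -1.1]
opening: 0.0313
gripper_force: 30.0
```

Emit:
send_rows --plan '[[[-1.7, -3.1, 0, 0, 0, 0], [-3.4, -6.2, 0, 0, 0, 0], [-5.1, -9.3, 0, 0, 0, 0], [-6.8, -12.4, 0, 0, 0, 0], [-8.5, -15.5, 0, 0, 0, 0], [-10, -18.2, 0, 0, 0, 0], [-10.8, -19.5, 0, 0, 0, 0], [-10.9, -19.8, 0, 0, 0, 0]]]'

```text
clock: 15.22
tool_pos: [0.648, -0.084, 0.1254]
orientation: [-180.0, -0.2, 179.7]
force: [0.5, 0.5, -2.0]
opening: 0.0316
gripper_force: 30.0
```

Emit:
send_rows --plan '[[[0, 0, 0.4, 0, 0, 0], [0, 0, 1.4, 0, 0, 0], [0, 0, 2.8, 0, 0, 0], [0, 0, 4.4, 0, 0, 0], [0, 0, 6, 0, 0, 0], [0, 0, 7.4, 0, 0, 0], [0, 0, 8.2, 0, 0, 0], [0, 0, 8.5, 0, 0, 0]]]'

```text
clock: 15.88
tool_pos: [0.6463, -0.0798, 0.0404]
orientation: [-180.0, -0.2, 180.0]
force: [-1.3, -0.4, -0.8]
opening: 0.0313
gripper_force: 30.0
```

Emit:
send_rows --plan '[[[0, 0, 0.2, 0, 0, 0], [0, 0, 0.5, 0, 0, 0], [0, 0, 0.8, 0, 0, 0], [0, 0, 1.1, 0, 0, 0], [0, 0, 1.3, 0, 0, 0], [0, 0, 1.5, 0, 0, 0], [0, 0, 1.6, 0, 0, 0], [0, 0, 1.6, 0, 0, 0]]]'

```text
clock: 16.55
tool_pos: [0.6478, -0.081, 0.0264]
orientation: [-180.0, -0.0, 179.9]
force: [0.2, 0.6, -2.3]
opening: 0.0311
gripper_force: 30.0
```

Emit:
send_rows --plan '[[[0, 0, 0.05, 0, 0, 0], [0, 0, 0.1, 0, 0, 0], [0, 0, 0.1, 0, 0, 0], [0, 0, 0.1, 0, 0, 0]]]'

```text
clock: 16.88
tool_pos: [0.648, -0.0808, 0.0256]
orientation: [180.0, 0.0, 179.9]
force: [0.3, 0.5, -1.5]
opening: 0.0312
gripper_force: 30.0
```

Emit:
send_rows --plan '[[[0, 0, 0.05, 0, 0, 0], [0, 0, 0.1, 0, 0, 0], [0, 0, 0.1, 0, 0, 0], [0, 0, 0.1, 0, 0, 0]]]'

```text
clock: 17.22
tool_pos: [0.6482, -0.0809, 0.0251]
orientation: [-180.0, 0.0, 179.9]
force: [-1.5, 0.7, 3.9]
opening: 0.0314
gripper_force: 30.0
```

Floor contact at 25 mm. I'll release and lift.

Emit:
send_rows --plan '[[[0, 0, 0, 0, 0, 0], [0, 0, 0, 0, 0, 0], [0, 0, 0, 0, 0, 0], [0, 0, 0, 0, 0, 0], [0, 0, 0, 0, 0, 0], [0, 0, 0, 0, 0, 0], [0, 0, 0, 0, 0, 0]]]' --fingers 0.7

```text
clock: 17.8
tool_pos: [0.648, -0.0808, 0.0245]
orientation: [-180.0, -0.0, 179.9]
force: [0.9, 1.3, 0.2]
opening: 0.0607
gripper_force: 0.0
```

Emit:
send_rows --plan '[[[0, 0, -0.5, 0, 0, 0], [0, 0, -2, 0, 0, 0], [0, 0, -4, 0, 0, 0], [0, 0, -6.5, 0, 0, 0], [0, 0, -8.5, 0, 0, 0], [0, 0, -10.2, 0, 0, 0], [0, 0, -10.2, 0, 0, 0]]]'

```text
clock: 18.38
tool_pos: [0.6503, -0.0809, 0.1314]
orientation: [180.0, 0.4, 180.0]
force: [1.1, -0.0, 0.1]
opening: 0.0612
gripper_force: 0.0
```

Emit:
send_rows --plan '[[[1, 0.2, 0, 0, 0, 0], [3.5, 0.5, 0, 0, 0, 0], [6.5, 1, 0, 0, 0, 0], [9.5, 1.5, 0, 0, 0, 0], [12.5, 2, 0, 0, 0, 0], [15, 2.4, 0, 0, 0, 0], [16.8, 2.6, 0, 0, 0, 0], [17, 2.6, 0, 0, 0, 0]]]'

```text
clock: 19.05
tool_pos: [0.4736, -0.0547, 0.126]
orientation: [180.0, -0.1, 179.9]
force: [-0.7, 0.0, -1.0]
opening: 0.0609
gripper_force: 0.0
```

```bash
python3 - <<'E'
from h import *
np.set_printoptions(precision=4,suppress=True)
for i in range(6): s=snap('side')
s=snap('wrist','w5.png');o=ctrl.get_obs();print(o['clock'],o['tool_pos'],o['orientation'])
for c in('blue','red'):
  h,bs=blobs(s,c,200,9000)
  for k in bs: x,y,w,hh=cv2.boundingRect(k);print(c,x,y,w,hh,sq(s,x,y,x+w,y+hh,amin=60))
E
```

```text
19.4 [ 0.4785 -0.0547  0.1262] [-179.9881   -0.0278  179.9113]
blue 258 173 37 41 [(np.int32(89), array([261.6, 177.6]), array([ 0.4477, -0.0667])), (np.int32(73), array([290.6, 176.9]), array([ 0.4472, -0.0428])), (np.int32(157), array([276.2, 195.4]), array([ 0.4627, -0.0547])), (np.int32(69), array([261.5, 209.5]), array([ 0.4749, -0.0671])), (np.int32(64), array([290.3, 210. ]), array([ 0.4754, -0.0428]))]
red 97 152 51 40 [(np.int32(83), array([103.2, 154.5]), array([ 0.4291, -0.1928])), (np.int32(177), array([115.3, 173.2]), array([ 0.4441, -0.1854])), (np.int32(86), array([101.1, 187.3]), array([ 0.4557, -0.1987])), (np.int32(120), array([139.9, 187.9]), array([ 0.4563, -0.1671]))]
```

View pics/w5.png

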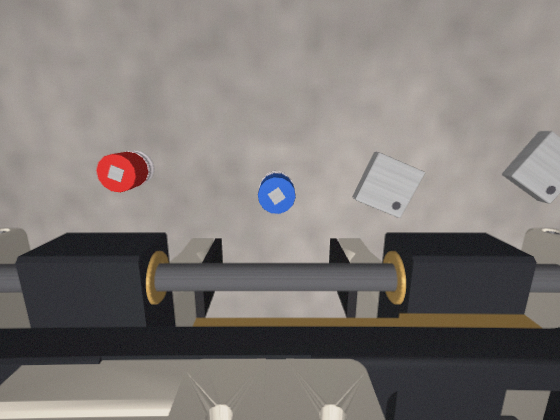

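The view shows the blue square at (276,195), red at (115,173), and the nearer steel block at (390,185). There is clearance to grasp blue at (0.463, −0.0547).

Emit:
send_rows --plan '[[[0.8, 0, 1, 0, 0, 0], [1.5, 0, 3, 0, 0, 0], [1.5, 0, 5.5, 0, 0, 0], [1.5, 0, 8, 0, 0, 0], [1.5, 0, 9.8, 0, 0, 0], [1.5, 0, 10.6, 0, 0, 0], [1.5, 0, 10.6, 0, 0, 0], [1.5, 0, 10.6, 0, 0, 0]]]'

```text
clock: 20.07
tool_pos: [0.4633, -0.0547, 0.0205]
orientation: [-180.0, -0.1, 179.9]
force: [0.0, -0.1, 0.1]
opening: 0.0611
gripper_force: 0.0
```

Emit:
send_rows --plan '[[[0, 0, 0, 0, 0, 0], [0, 0, 0, 0, 0, 0], [0, 0, 0, 0, 0, 0], [0, 0, 0, 0, 0, 0], [0, 0, 0, 0, 0, 0], [0, 0, 0, 0, 0, 0], [0, 0, 0, 0, 0, 0], [0, 0, 0, 0, 0, 0]]]' --fingers 0.2

```text
clock: 20.73
tool_pos: [0.4633, -0.0545, 0.021]
orientation: [180.0, 0.0, 179.9]
force: [-1.2, 0.5, 6.7]
opening: 0.0314
gripper_force: 30.0
```

Emit:
send_rows --plan '[[[0, 0, -0.4, 0, 0, 0], [0, 0, -1.2, 0, 0, 0], [0, 0, -2.6, 0, 0, 0], [0, 0, -4.4, 0, 0, 0], [0, 0, -6.4, 0, 0, 0], [0, 0, -8.4, 0, 0, 0], [0, 0, -10, 0, 0, 0], [0, 0, -10.7, 0, 0, 0]]]'

```text
clock: 21.4
tool_pos: [0.464, -0.0545, 0.1302]
orientation: [180.0, 0.2, 179.9]
force: [0.2, 0.2, -0.5]
opening: 0.0313
gripper_force: 30.0
```

Emit:
send_rows --plan '[[[-0.4, 0.7, 0, 0, 0, 0], [-1.2, 2.2, 0, 0, 0, 0], [-2.5, 4.5, 0, 0, 0, 0], [-4, 7.3, 0, 0, 0, 0], [-5.7, 10.4, 0, 0, 0, 0], [-7.4, 13.4, 0, 0, 0, 0], [-9, 16.4, 0, 0, 0, 0], [-10.6, 19.3, 0, 0, 0, 0]]]'

```text
clock: 22.07
tool_pos: [0.5693, 0.1402, 0.126]
orientation: [-180.0, -0.1, 179.9]
force: [0.6, -0.3, -1.3]
opening: 0.0314
gripper_force: 30.0
```

Emit:
send_rows --plan '[[[-1.5, 2.7, 0, 0, 0, 0], [-2.7, 5, 0, 0, 0, 0], [-3.5, 6.3, 0, 0, 0, 0], [-3.8, 6.8, 0, 0, 0, 0], [-3.8, 6.8, 0, 0, 0, 0], [-3.8, 6.8, 0, 0, 0, 0], [-3.8, 6.8, 0, 0, 0, 0]]]'

```text
clock: 22.65
tool_pos: [0.6065, 0.2053, 0.127]
orientation: [-180.0, -0.1, 179.9]
force: [0.6, 0.0, -1.1]
opening: 0.0315
gripper_force: 30.0
```

Emit:
send_rows --plan '[[[0, 0, 0.4, 0, 0, 0], [0, 0, 1.4, 0, 0, 0], [0, 0, 2.8, 0, 0, 0], [0, 0, 4.4, 0, 0, 0], [0, 0, 6, 0, 0, 0], [0, 0, 7.4, 0, 0, 0], [0, 0, 8.2, 0, 0, 0], [0, 0, 8.5, 0, 0, 0]]]'

```text
clock: 23.32
tool_pos: [0.6062, 0.2052, 0.0406]
orientation: [-179.9, -0.1, 179.9]
force: [-0.5, 0.0, -1.3]
opening: 0.0314
gripper_force: 30.0
```

Emit:
send_rows --plan '[[[0, 0, 0.2, 0, 0, 0], [0, 0, 0.5, 0, 0, 0], [0, 0, 0.8, 0, 0, 0], [0, 0, 1.1, 0, 0, 0], [0, 0, 1.3, 0, 0, 0], [0, 0, 1.5, 0, 0, 0], [0, 0, 1.6, 0, 0, 0], [0, 0, 1.6, 0, 0, 0]]]'

```text
clock: 23.98
tool_pos: [0.6072, 0.2062, 0.0264]
orientation: [-180.0, -0.0, 179.9]
force: [-0.2, 0.1, -0.7]
opening: 0.031
gripper_force: 30.0
```

Emit:
send_rows --plan '[[[0, 0, 0.05, 0, 0, 0], [0, 0, 0.1, 0, 0, 0], [0, 0, 0.1, 0, 0, 0], [0, 0, 0.1, 0, 0, 0]]]'

```text
clock: 24.32
tool_pos: [0.6074, 0.2062, 0.0256]
orientation: [180.0, 0.0, 179.9]
force: [0.6, -0.9, -2.0]
opening: 0.0314
gripper_force: 30.0
```

Emit:
send_rows --plan '[[[0, 0, 0.05, 0, 0, 0], [0, 0, 0.05, 0, 0, 0], [0, 0, 0.05, 0, 0, 0], [0, 0, 0.05, 0, 0, 0]]]'

```text
clock: 24.65
tool_pos: [0.6074, 0.2062, 0.0251]
orientation: [180.0, 0.0, 179.9]
force: [0.6, -0.6, -0.5]
opening: 0.0313
gripper_force: 30.0
```

Emit:
send_rows --plan '[[[0, 0, 0.03, 0, 0, 0], [0, 0, 0.05, 0, 0, 0], [0, 0, 0.05, 0, 0, 0], [0, 0, 0.05, 0, 0, 0]]]'

```text
clock: 24.98
tool_pos: [0.6075, 0.2062, 0.0251]
orientation: [180.0, 0.0, 179.9]
force: [-1.2, -0.0, 5.4]
opening: 0.0315
gripper_force: 30.0
```

Emit:
send_rows --plan '[[[0, 0, 0, 0, 0, 0], [0, 0, 0, 0, 0, 0], [0, 0, 0, 0, 0, 0], [0, 0, 0, 0, 0, 0], [0, 0, 0, 0, 0, 0], [0, 0, 0, 0, 0, 0], [0, 0, 0, 0, 0, 0]]]' --fingers 0.7

```text
clock: 25.57
tool_pos: [0.6073, 0.2062, 0.0245]
orientation: [-180.0, -0.0, 179.9]
force: [0.9, 0.3, 0.5]
opening: 0.0609
gripper_force: 0.0
```

Emit:
send_rows --plan '[[[0, 0, -0.5, 0, 0, 0], [0, 0, -2, 0, 0, 0], [0, 0, -4, 0, 0, 0], [0, 0, -6.5, 0, 0, 0], [0, 0, -8.5, 0, 0, 0], [0, 0, -10.2, 0, 0, 0], [0, 0, -10.2, 0, 0, 0]]]'

```text
clock: 26.15
tool_pos: [0.6094, 0.2072, 0.1313]
orientation: [179.8, 0.3, 180.0]
force: [0.7, 0.5, 1.5]
opening: 0.0613
gripper_force: 0.0
```

Emit:
send_rows --plan '[[[0.4, -1, 0, 0, 0, 0], [1.3, -3.5, 0, 0, 0, 0], [2.5, -6.5, 0, 0, 0, 0], [3.8, -10, 0, 0, 0, 0], [5.1, -13.5, 0, 0, 0, 0], [6.4, -17, 0, 0, 0, 0], [7.7, -20.5, 0, 0, 0, 0], [9, -24, 0, 0, 0, 0]]]'

```text
clock: 26.82
tool_pos: [0.5151, -0.0356, 0.126]
orientation: [-180.0, -0.1, 179.9]
force: [1.0, -0.1, -0.8]
opening: 0.0615
gripper_force: 0.0
```

Emit:
send_rows --plan '[[[1.3, -3.5, 0, 0, 0, 0], [2.6, -7, 0, 0, 0, 0], [3.9, -10.5, 0, 0, 0, 0], [5, -13.5, 0, 0, 0, 0], [5.7, -15, 0, 0, 0, 0], [5.8, -15.2, 0, 0, 0, 0], [5.8, -15.2, 0, 0, 0, 0]]]'

```text
clock: 27.4
tool_pos: [0.4574, -0.1866, 0.126]
orientation: [180.0, -0.1, 179.8]
force: [-0.2, 0.7, -0.3]
opening: 0.0613
gripper_force: 0.0
```

```bash
python3 - <<'E'
from h import *
np.set_printoptions(precision=4,suppress=True)
for i in range(6): s=snap('side')
s=snap('wrist','w6.png');o=ctrl.get_obs();print(o['clock'],o['tool_pos'],o['orientation'])
h,bs=blobs(s,'red',200,9000)
for k in bs: x,y,w,hh=cv2.boundingRect(k);print(x,y,w,hh,sq(s,x,y,x+w,y+hh,amin=100))
E
```

```text
27.75 [ 0.4591 -0.1849  0.1265] [ 179.9971   -0.0074 -179.9972]
213 296 69 22 []
257 174 37 41 [(np.int32(158), array([275.3, 196.3]), array([ 0.444 , -0.1857]))]
```

Red is at (0.444, −0.1857). From here that is tool x +1.5, y −0.1, down 10.6.

Emit:
send_rows --plan '[[[0.8, -0.1, 1, 0, 0, 0], [1.5, -0.1, 3, 0, 0, 0], [1.5, -0.1, 5.5, 0, 0, 0], [1.5, -0.1, 8, 0, 0, 0], [1.5, -0.1, 9.8, 0, 0, 0], [1.5, -0.1, 10.6, 0, 0, 0], [1.5, -0.1, 10.6, 0, 0, 0], [1.5, -0.1, 10.6, 0, 0, 0]]]'

```text
clock: 28.42
tool_pos: [0.4442, -0.1864, 0.0208]
orientation: [-180.0, -0.0, 180.0]
force: [0.1, 0.4, -0.2]
opening: 0.0614
gripper_force: 0.0
```

Emit:
send_rows --plan '[[[0, 0, 0, 0, 0, 0], [0, 0, 0, 0, 0, 0], [0, 0, 0, 0, 0, 0], [0, 0, 0, 0, 0, 0], [0, 0, 0, 0, 0, 0], [0, 0, 0, 0, 0, 0], [0, 0, 0, 0, 0, 0], [0, 0, 0, 0, 0, 0]]]' --fingers 0.2

```text
clock: 29.08
tool_pos: [0.4442, -0.1866, 0.021]
orientation: [-180.0, 0.0, 179.9]
force: [-1.3, 1.9, 7.3]
opening: 0.0311
gripper_force: 30.0
```

Emit:
send_rows --plan '[[[0, 0, -0.4, 0, 0, 0], [0, 0, -1.2, 0, 0, 0], [0, 0, -2.6, 0, 0, 0], [0, 0, -4.4, 0, 0, 0], [0, 0, -6.4, 0, 0, 0], [0, 0, -8.4, 0, 0, 0], [0, 0, -10, 0, 0, 0], [0, 0, -10.7, 0, 0, 0]]]'

```text
clock: 29.75
tool_pos: [0.4448, -0.1868, 0.1302]
orientation: [-180.0, 0.2, 179.9]
force: [1.1, -0.0, -2.1]
opening: 0.0313
gripper_force: 30.0
```

Emit:
send_rows --plan '[[[-0.6, -0.1, 0, 0, 0, 0], [-2, -0.4, 0, 0, 0, 0], [-4.2, -0.8, 0, 0, 0, 0], [-7, -1.3, 0, 0, 0, 0], [-10, -1.8, 0, 0, 0, 0], [-12.8, -2.4, 0, 0, 0, 0], [-15, -2.8, 0, 0, 0, 0], [-15.8, -2.9, 0, 0, 0, 0]]]'

```text
clock: 30.42
tool_pos: [0.6042, -0.2164, 0.1251]
orientation: [-180.0, -0.1, 179.9]
force: [1.1, -0.8, -0.7]
opening: 0.0317
gripper_force: 30.0
```

Emit:
send_rows --plan '[[[0, 0, 0.4, 0, 0, 0], [0, 0, 1.4, 0, 0, 0], [0, 0, 2.8, 0, 0, 0], [0, 0, 4.4, 0, 0, 0], [0, 0, 6, 0, 0, 0], [0, 0, 7.4, 0, 0, 0], [0, 0, 8.2, 0, 0, 0], [0, 0, 8.5, 0, 0, 0]]]'

```text
clock: 31.08
tool_pos: [0.5996, -0.2155, 0.0404]
orientation: [180.0, -0.2, 179.9]
force: [0.0, -0.2, -1.7]
opening: 0.0314
gripper_force: 30.0
```

Emit:
send_rows --plan '[[[0, 0, 0.2, 0, 0, 0], [0, 0, 0.5, 0, 0, 0], [0, 0, 0.8, 0, 0, 0], [0, 0, 1.1, 0, 0, 0], [0, 0, 1.3, 0, 0, 0], [0, 0, 1.5, 0, 0, 0], [0, 0, 1.6, 0, 0, 0], [0, 0, 1.6, 0, 0, 0]]]'

```text
clock: 31.75
tool_pos: [0.6017, -0.2158, 0.0264]
orientation: [180.0, -0.0, 179.9]
force: [0.3, -0.4, -1.8]
opening: 0.0311
gripper_force: 30.0
```

Emit:
send_rows --plan '[[[0, 0, 0.05, 0, 0, 0], [0, 0, 0.1, 0, 0, 0], [0, 0, 0.1, 0, 0, 0], [0, 0, 0.1, 0, 0, 0]]]'

```text
clock: 32.08
tool_pos: [0.6018, -0.2158, 0.0256]
orientation: [-180.0, 0.0, 179.9]
force: [-0.3, 0.4, -2.0]
opening: 0.0314
gripper_force: 30.0
```

Emit:
send_rows --plan '[[[0, 0, 0.05, 0, 0, 0], [0, 0, 0.08, 0, 0, 0], [0, 0, 0.1, 0, 0, 0], [0, 0, 0.1, 0, 0, 0]]]'

```text
clock: 32.42
tool_pos: [0.602, -0.2158, 0.0251]
orientation: [-180.0, 0.0, 179.9]
force: [-2.1, 0.8, 5.4]
opening: 0.0313
gripper_force: 30.0
```

Emit:
send_rows --plan '[[[0, 0, 0, 0, 0, 0], [0, 0, 0, 0, 0, 0], [0, 0, 0, 0, 0, 0], [0, 0, 0, 0, 0, 0], [0, 0, 0, 0, 0, 0], [0, 0, 0, 0, 0, 0], [0, 0, 0, 0, 0, 0]]]' --fingers 0.7

```text
clock: 33.0
tool_pos: [0.6018, -0.2158, 0.0245]
orientation: [180.0, -0.0, 179.9]
force: [0.3, 0.8, 0.3]
opening: 0.0609
gripper_force: 0.0
```

Emit:
send_rows --plan '[[[0, 0, -0.5, 0, 0, 0], [0, 0, -2, 0, 0, 0], [0, 0, -4, 0, 0, 0], [0, 0, -6.5, 0, 0, 0], [0, 0, -9, 0, 0, 0], [0, 0, -12, 0, 0, 0], [0, 0, -15, 0, 0, 0], [0, 0, -16, 0, 0, 0]]]'

```text
clock: 33.67
tool_pos: [0.6038, -0.2164, 0.1903]
orientation: [-179.9, 0.4, 180.0]
force: [0.7, 0.1, 0.7]
opening: 0.0617
gripper_force: 0.0
```

Emit:
send_rows --plan '[[[1, -1, 0, 0, 0, 0], [3, -4, 0, 0, 0, 0], [5.5, -7, 0, 0, 0, 0], [8, -10, 0, 0, 0, 0], [10.5, -13, 0, 0, 0, 0], [13, -16, 0, 0, 0, 0], [15.5, -19, 0, 0, 0, 0], [17, -21, 0, 0, 0, 0]]]'

```text
clock: 34.33
tool_pos: [0.4281, -0.4273, 0.1839]
orientation: [180.0, -0.1, 179.8]
force: [0.4, -0.2, 0.4]
opening: 0.0614
gripper_force: 0.0
```

```bash
python3 - <<'E'
from h import *
for i in range(6): s=snap('side')
s=snap('side');cv2.imwrite('pics/s7.png',cv2.resize(s['img'][110:370,180:400,::-1],None,fx=2.3,fy=2.3,interpolation=2))
snap('top','t7.png');o=ctrl.get_obs();print(o['clock'],o['tool_pos'],o['force'])
E
```

```text
34.7333 [ 0.43203187 -0.42480926  0.18435397] [-0.04737149  0.19526907 -0.6195064 ]
```

View pics/s7.png

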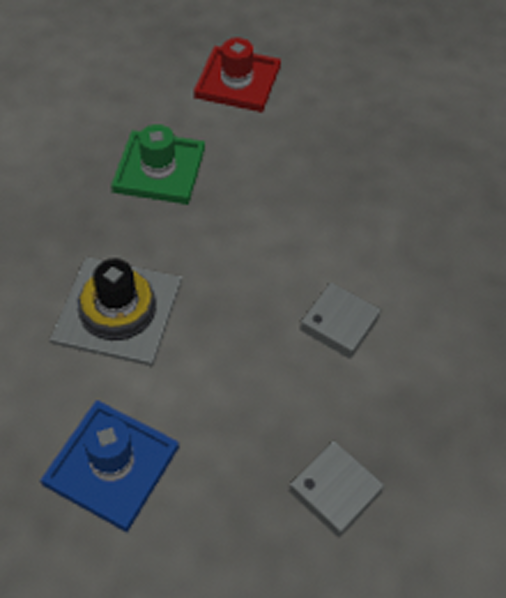

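View pics/t7.png

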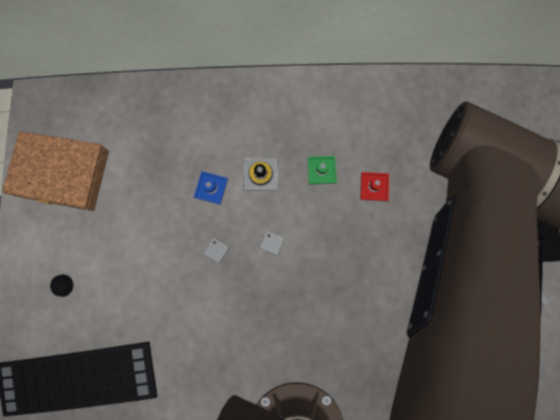

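All four specimens stand upright in their places: blue at (210,187), black in the nest at (261,172), green at (322,168) and red at (376,185) in the top view. The steel blocks haven't moved from (216,250) and (272,243).

```bash
python3 -c "
from plant import ctrl
print(ctrl.close_job())"
```

```text
the job is handed in; nothing more can be done
None
```

The job is handed in at 35 s: the black mount was snapped home in the nest first, then green, blue and red were stood upright in their own trays, and the steel blocks were left where they lay.

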